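Shut the tagged water valve in the bench valve box

ROBOT

A 7-joint arm with a two-finger parallel gripper is mounted at the origin on the work surface. World frame = base frame: x ahead of the robot, y to its left, z up, the work surface at z = 0. Lengths are in m, angles in rad, forces in N, time in s.
With the tool pointing down it reaches from about 0.4 to 0.875 m from the base axis. Payload 19.3 kg.
Tool frame: the origin (TCP) lies midway between the tips of the shut fingers; the grasp point (between the pads) lies r.pinch_z behind it (r.pinch_z is the distance from the TCP to the grasp point, in m); z points along the fingers, y is the direction in which the jaws open and shut (so a half turn about z gives the same grasp; the last joint's range is limited). The gripper opens to 85 mm and grips with 20 to 120 N. Pads are 22 mm wide; open, the fingers measure 114 mm over their backs; the gripper's body (76 mm by 85 mm) begins 54 mm behind the grasp point. The pads swing forward as they close: fully open they stand 13 mm farther back than shut.
Start: joints at [1.17, 0.521, -0.036, 1.599, 0.021, 1.021, -0.113], TCP at [0.203, -0.591, 0.231] pointing down, gripper open.
Joint ranges: [-2.91, 2.91], [-0.3, 2.13], [-1.5, 1.42], [0.17, 2.43], [-1.26, 4.41], [0.16, 1.93], [-2.52, 2.52]. Speed limits (rad/s): [1.89, 1.89, 2.39, 2.39, 3.01, 3.01, 3.01].

INTERFACE

Orientations are given as a 3x3 rotation matrix whose columns are the frame's x, y, z axes.
In Python, from cell import sensors, cams, order, r gives the robot as it stands.
- The arm moves only by the tool carry_out, never from a script. Its arguments are lists of equal length, an entry for each row: "jaw": the opening, from 0 (shut) to 1 (fully open); "travel": the shift along the world's x, y, z in m, a list of three; "turn": the turn, a rotation vector about the world's x, y, z in degrees, a list of three. In form: {"jaw": [jaw, ...], "travel": [[x, y, z], ...], "turn": [[wx, wy, wz], ...]}. A call has 1 to 10 rows; each row is the pose to reach, as a shift and turn from the pose commanded when the call began; what a row does not reach only later rows make up. A row lasts 1/8 s, in which the tool goes at most 62.5 mm and 10.7 degrees, less where a joint would pass 70% of its speed; a pose out of reach is approached as far as the arm can. A call with a gripper value outside its range is refused whole. The fingers move at their own pace and stop on an object; the grip force is fixed at half the most. Time passes only in rows, so rows that repeat a pose let the fingers close. It gives the time, the measured TCP pose, the force and the opening at its end, in the units of the state.
- sensors.read_state(): the state, without advancing time (a new reading comes with each control period).
- cams.camera(name): name is "side" or "top"; returns (picture, depth): 400x640x3 uint8, red, green, blue; 400x640 float32, m along the optical axis (not along the pixel's ray), 0 where there is no reading.
- cams.camera_model(name): a dict with "vfov" (degrees; the focal length in pixels is half the picture's height over the tangent of half this angle, whatever the lens; pixels are square), "cx", "cy" (the principal point, pixels), "world_from_camera" (4x4, takes a point from camera to world coordinates). Camera axes: x right, y up, looking along -z (the intrinsics and any distortion apply to the point x, -y, -z); pixel columns grow to the right and rows downward; lengths in m; the calibration is good to about 2 mm. A picture is of the moment at which its call begins. camera_model takes no time and is no camera call.
- order.finish_job(): hands the job in, once; it reports no verdict.
The state is a dict: "time": time; "joints": joint angles; "qvel": joint speeds; "tau": joint torques, N m; "eef_pos": TCP position; "orientation": TCP orientation; "force": force on the tool from outside, world axes, zero at the start; "ft_torque": the same for the moment, N m; "grip_width": finger opening in m.
Only numpy, scipy, OpenCV 4.12 (cv2) and the standard library are available. Lean on these libraries where they do the work, as an engineer would, in place of code of your own. Each camera call takes 0.05 s, during which the arm holds its last target. There are 200 camera calls.

TASK

The water feed to the lab's cell-washing centrifuge has to be shut off at the valve box on the bench. With the fingertips, push the box's sliding cover all the way aside onto the closed half, then push the handle that carries the round tally disc clockwise until it is fully shut, square across its pipe. Only push: do not grip or force the handle, leave the other handle open and the things on the bench where they are, and leave the cover open.

Things in the scene. Friction and masses are not known exactly. Their poses are not given: they have to be found in the camera images.
- valve_box: Low white steel box screwed to the bench, 290 (its x) by 340 (its y) by 90 mm high, walls 4 mm. Origin: centre of its underside; x away from the robot, y along the box to the robot's left, z up; turned up to 15 degrees. The half at -y is the valve bay, the half at +y is closed by a deck at rim height. Long sides have guide strips up to 101 mm; at the ends pipes stick out 35 mm, below 50 mm.
- cover (a joint): Travel of the sliding cover in m along the box's +y: 0 is shut over the valve bay, 0.165 is fully open on its stop, above the closed half. Starts between 0 and 0.03. Slides with a drag of about 2.5 N, stays where it is left, cannot be lifted off.
- cover_push_edge (a point): Top of the middle of the cover's end face at the box's -y end (the face to push on), 113 mm above the bench; moves with the cover. The cover is a plain steel cap 288 (x) by 168 (y) by 21 mm high; this face is upright, 288 mm wide, from 92 to 113 mm above the bench.
- tagged_valve: Brass quarter-turn ball valve with the tagged handle, in one of two places in the bay: box x -0.080 (near) or +0.038 (far), always box y -0.121, on a pipe along the box's y. Origin on the stem's axis at bench height; axes as the box. Valve body and pipe lie below 50 mm, the 18 mm thick neck below the pivot reaches 68 mm; the bay's floor is at 6 mm.
- tagged_handle (a joint): Angle in rad of the handle with a round metal tally disc (34 mm across, lying on it, centre 30 mm from the pivot). 0 is open: in line with its pipe, pointing to the box's +y. It turns clockwise from above to its stop at 1.571, shut: square across the pipe, pointing to the box's +x. Starts between 0 and 0.3. Resists with about 0.2 N m (3 N near the tip); stays where it is left.
- tagged_pivot (a point): The tagged handle's pivot, 80 mm above the bench. Turns with the handle: x points along it to its tip, z up. The handle is a flat steel lever with a black sleeve, 20 mm wide from 16 to 78 mm from the pivot, from 76 to 84 mm above the bench; the disc on top makes it 86 mm.
- tagged_tip (a point): The middle of the tagged handle's free end, 78 mm from the pivot, 80 mm above the bench.
- plain_handle (a joint): Angle in rad of the other handle, the same but without a disc; 0 is open, where it starts and must stay.
- plain_pivot (a point): The plain handle's pivot, 80 mm above the bench; axes as for the tagged one. It stands in the other of the two places, 118 mm from the tagged pivot.
- specimen_jar: Loose clear jar with white lid, 54 mm across, 62 mm high, on the bench near the box's negative-y end. Origin under its centre.
- tube_rack: Loose white tube rack with capped tubes, 70 by 200 mm, 100 mm high, beyond the box's negative-y end. Origin under its centre.
- reagent_bottle: Loose amber bottle, 60 mm across, 150 mm high, on the far side of the box. Origin under its centre.
- marker: Loose marker pen, 135 mm long, 13 mm thick, lying beyond the box's positive-y end. Origin under its middle, x along it.
- rotor_bucket: Loose aluminium centrifuge bucket (a cup), 68 mm across, 85 mm high, beyond the box's positive-y end. Origin under its centre.
- tip_box: Loose grey pipette tip box with clear lid, 88 by 123 by 64 mm, beyond the box's positive-y end. Origin under its centre.
- weigh_cup: Loose white plastic cup, 56 mm across, 45 mm high, on the far side of the box. Origin under its centre.
There are look-alikes about, which are no part of the job. What is shaped like the tip_box but blue is not meant.

How it is judged:
By the outcome, as a careful person would: the job done as asked, in the order asked, and still so for the second after the job is handed in, with the robot touching nothing.
It also fails if it takes over 48 s, if anything falls off the work surface, if the arm or the gripper's body presses on something with over 40 N, if the wrist force passes 120 N, or if a joint passes its speed limit or range.

## Working session

There is one attempt and no reset: what is moved stays moved. The work goes in short steps, Python scripts to look and compute and a tool call to move; the robot and the scene stay as the last step left them, time stands still between calls to the robot, and variables do not carry over. Pictures are saved under pics/ and viewed, about 8 in all and at most 12, crops included, and the job is handed in when it is done.

Besides the shell and the picture viewer there is one more tool, called after "Request:" as name(argument=value, ...) on one line, values as JSON. carry_out: Moves the arm, as the interface text tells. Its arguments: {"type":"object","properties":{"jaw":{"type":"array"},"travel":{"type":"array"},"turn":{"type":"array"}},"required":["jaw","travel","turn"]}

```bash
mkdir -p pics
cat > h.py <<'E'
import numpy as np, cv2
from cell import sensors, cams, order, r
def snap(n):
    p,d=cams.camera(n); m=cams.camera_model(n); return p,d,m
def pts(d,m):
    f=d.shape[0]/2/np.tan(np.radians(m['vfov'])/2)
    v,u=np.mgrid[:d.shape[0],:d.shape[1]]
    c=np.stack([(u-m['cx'])/f*d,-(v-m['cy'])/f*d,-d,np.ones_like(d)],-1)
    return (c@np.array(m['world_from_camera']).T)[...,:3]
E
python3 - <<'E'
from h import *
for n in('top','side'):
    p,d,m=snap(n); cv2.imwrite(f'pics/{n}1.png',p[...,::-1]); np.savez(f'{n}1.npz',p=p,d=d)
    print(n,m); 
s=sensors.read_state(); print(s['time'],s['eef_pos'],s['orientation'],s['grip_width'],r.pinch_z)
E
```

```text
top {'vfov': 57.202750533497046, 'cx': 324.4254233251544, 'cy': 198.12820923849782, 'world_from_camera': array([[-0.01171496,  0.99537311, -0.09536844,  0.50325894],
       [-0.99990425, -0.01236373, -0.00621471,  0.02202993],
       [-0.00736506,  0.0952865 ,  0.99542264,  1.02315998],
       [ 0.        ,  0.        ,  0.        ,  1.        ]])}
side {'vfov': 57.88318454459253, 'cx': 320.30223084844124, 'cy': 199.7287001994957, 'world_from_camera': array([[ 0.725125  ,  0.34599802, -0.59538148,  0.09179037],
       [-0.68856823,  0.3746332 , -0.62090559, -0.51343856],
       [ 0.00821756,  0.86019494,  0.50989915,  0.54361863],
       [ 0.        ,  0.        ,  0.        ,  1.        ]])}
0.1 [ 0.20285211 -0.59085062  0.23078581] [[ 9.45788404e-01  3.24783176e-01 -4.27024651e-04]
 [ 3.24783442e-01 -9.45787945e-01  9.38002791e-04]
 [-9.92272411e-05 -1.02584270e-03 -9.99999469e-01]] 0.08560502803308295 0.0187
```

View pics/top1.png

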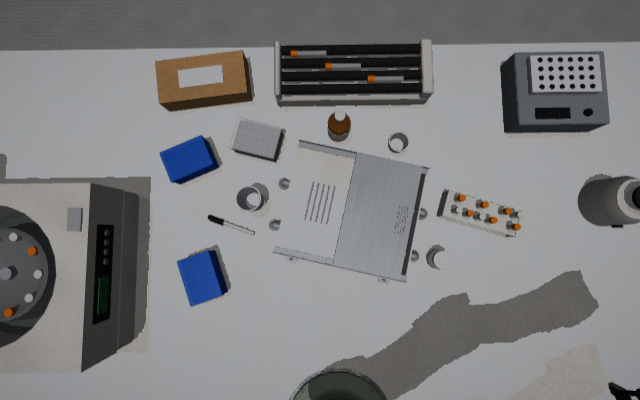

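View pics/side1.png

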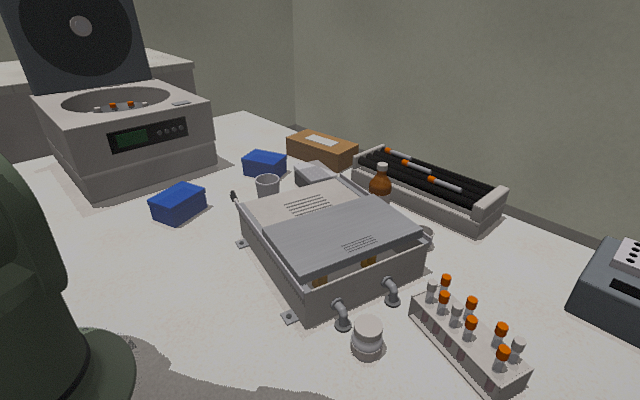

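The top view shows the box at about (352,210). The cover is on the right (the -y half), its right edge running (428,165)–(405,280). The jar is at (436,257), the rack at (480,212), and the bottle and cup are on the far side.

Run:
```python
from h import *
z=np.load('top1.npz');m=cams.camera_model('top');P=pts(z['d'],m)
v,u=np.mgrid[:400,:640]
reg=(u>265)&(u<440)&(v>130)&(v<290)
Z=P[...,2]
print('bench z',np.median(Z[300:330,250:300]))
mk=reg&(Z>.107)&(Z<.119); mk=cv2.morphologyEx(mk.astype(np.uint8),cv2.MORPH_OPEN,np.ones((5,5)))
n,l,st,c=cv2.connectedComponentsWithStats(mk);i=1+st[1:,4].argmax();k=l==i
q=P[k]; print('cover',len(q),np.median(q[:,2]))
rc=cv2.minAreaRect(q[:,:2].astype(np.float32)); print(rc, cv2.boxPoints(rc).round(4).tolist())
# whole box >0.08
mk=reg&(Z>.08)&(Z<.12)
mk=cv2.morphologyEx(mk.astype(np.uint8),cv2.MORPH_OPEN,np.ones((3,3)))
n,l,st,c=cv2.connectedComponentsWithStats(mk);i=1+st[1:,4].argmax()
rc=cv2.minAreaRect(P[l==i][:,:2].astype(np.float32)); print('box',rc,cv2.boxPoints(rc).round(4).tolist())
for n,(a,b,c_,d_) in dict(jar=(424,446,243,272),rack=(436,525,180,240),bottle=(325,352,110,142),cup=(386,410,130,155)).items():
    s=P[c_:d_,a:b].reshape(-1,3); s=s[s[:,2]>.03]; print(n,s.min(0).round(3),s.max(0).round(3),np.median(s,0).round(3))
```

```text
bench z 0.000347084743443693
cover 7783 0.11330264595511697
((0.5467893481254578, -0.10416632890701294), (0.16847050189971924, 0.28836047649383545), 76.81275177001953) [[0.3871999979019165, -0.15330000221729279], [0.6679999828338623, -0.2190999984741211], [0.7063999772071838, -0.054999999701976776], [0.42559999227523804, 0.010700000450015068]]
box ((0.5617868900299072, -0.04034411907196045), (0.34182676672935486, 0.2999403178691864), 76.8118667602539) [[0.376800000667572, -0.17249999940395355], [0.6687999963760376, -0.2409999966621399], [0.7468000054359436, 0.09179999679327011], [0.454800009727478, 0.16030000150203705]]
jar [ 0.405 -0.284  0.03 ] [0.503 0.022 1.023] [ 0.433 -0.265  0.061]
rack [ 0.49  -0.489  0.031] [0.613 0.022 1.023] [ 0.55  -0.376  0.053]
bottle [ 0.503 -0.041  0.031] [0.814 0.022 1.023] [ 0.778 -0.01   0.103]
cup [ 0.503 -0.201  0.03 ] [0.776 0.022 1.023] [ 0.757 -0.18   0.043]
```

Request:
carry_out(jaw=[0,0,0,0,0,0,0,0,0,0], travel=[[0.03,0.04,0],[0.07,0.08,0],[0.11,0.13,0],[0.15,0.18,0],[0.19,0.225,0],[0.23,0.27,0],[0.26,0.31,0],[0.29,0.345,0],[0.318,0.376,0],[0.318,0.376,0]], turn=[[0,0,-4],[0,0,-8],[0,0,-12],[0,0,-16],[0,0,-20],[0,0,-24],[0,0,-28],[0,0,-32.1],[0,0,-32.1],[0,0,-32.1]])

```text
time: 1.35
eef_pos: [0.5227, -0.212, 0.2308]
orientation: [[0.975, -0.223, 0.0], [-0.223, -0.975, 0.001], [-0.0, -0.001, -1.0]]
force: [-0.4, -0.7, 0.8]
grip_width: -0.0002
```

Request:
carry_out(jaw=[0,0,0,0,0], travel=[[-0.001,-0.004,-0.04],[-0.001,-0.004,-0.08],[-0.001,-0.004,-0.115],[-0.001,-0.004,-0.132],[-0.001,-0.004,-0.132]], turn=[[0,0,0],[0,0,0],[0,0,0],[0,0,0],[0,0,0]])

```text
time: 1.98
eef_pos: [0.5194, -0.2194, 0.0988]
orientation: [[0.974, -0.228, -0.001], [-0.228, -0.974, 0.0], [-0.002, -0.0, -1.0]]
force: [0.0, 0.5, 0.8]
grip_width: 0.0
```

Run:
```python
from h import *
s=sensors.read_state(); print(s['eef_pos'],s['force'])
a=snap('side')[0];b=snap('top')[0]
im=np.hstack([cv2.resize(a[150:350,220:420],(400,400)),cv2.resize(b[110:310,260:460],(400,400))])
cv2.imwrite('pics/c2.png',im[...,::-1])
```

```text
[ 0.51939866 -0.21939256  0.09881499] [0.04414809 0.51144369 0.84757282]
```

View pics/c2.png

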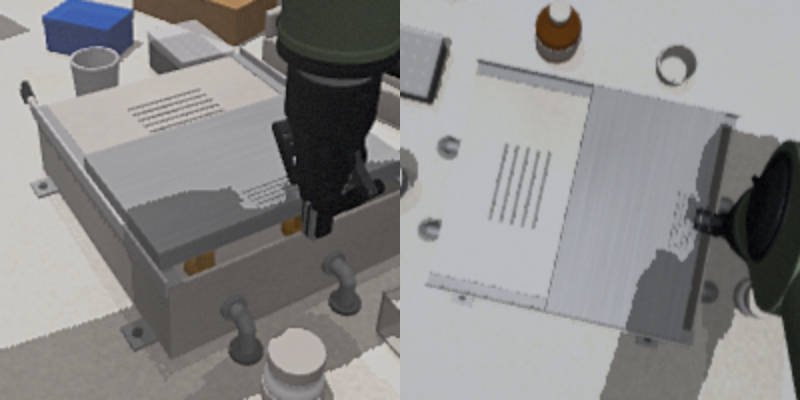

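The fingertips sit just outside the middle of the cover's end face, above the rim and clear of the jar and rack. Pushing the cover along box +y now.

Request:
carry_out(jaw=[0,0,0,0,0,0,0,0,0,0], travel=[[0.002,0.01,0],[0.0046,0.0195,0],[0.008,0.034,0],[0.0114,0.0487,0],[0.015,0.064,0],[0.0188,0.08,0],[0.0224,0.0955,0],[0.026,0.111,0],[0.03,0.128,0],[0.0331,0.141,0]], turn=[[0,0,0],[0,0,0],[0,0,0],[0,0,0],[0,0,0],[0,0,0],[0,0,0],[0,0,0],[0,0,0],[0,0,0]])

```text
time: 3.32
eef_pos: [0.5533, -0.0768, 0.0992]
orientation: [[0.974, -0.227, -0.0], [-0.227, -0.974, 0.0], [-0.0, -0.0, -1.0]]
force: [0.2, -3.2, 2.0]
grip_width: -0.0001
```

Request:
carry_out(jaw=[0,0,0,0], travel=[[0.0011,0.005,0],[0.0023,0.01,0],[0.0032,0.0136,0],[0.0032,0.0136,0]], turn=[[0,0,0],[0,0,0],[0,0,0],[0,0,0]])

```text
time: 3.82
eef_pos: [0.5562, -0.0643, 0.0992]
orientation: [[0.974, -0.227, -0.0], [-0.227, -0.974, 0.0], [-0.0, -0.0, -1.0]]
force: [-0.4, -0.2, -0.8]
grip_width: -0.0002
```

Creep on until the stop is felt.

Request:
carry_out(jaw=[0,0,0,0], travel=[[0.0007,0.003,0],[0.0014,0.006,0],[0.0014,0.006,0],[0.0014,0.006,0]], turn=[[0,0,0],[0,0,0],[0,0,0],[0,0,0]])

```text
time: 4.32
eef_pos: [0.5578, -0.0583, 0.0993]
orientation: [[0.974, -0.227, 0.0], [-0.227, -0.974, 0.0], [0.0, -0.0, -1.0]]
force: [-0.6, 0.2, -0.2]
grip_width: -0.0002
```

Run:
```python
from h import *
p,d,m=snap('top');P=pts(d,m);Z=P[...,2]
cv2.imwrite('pics/t3.png',cv2.resize(p[110:310,240:460],(770,700))[:600,:,::-1])
v,u=np.mgrid[:400,:640]
k=(u>240)&(u<440)&(v>130)&(v<290)&(Z>.107)&(Z<.119)
k=cv2.morphologyEx(k.astype(np.uint8),cv2.MORPH_OPEN,np.ones((5,5)))
n,l,st,c=cv2.connectedComponentsWithStats(k);i=1+st[1:,4].argmax()
rc=cv2.minAreaRect(P[l==i][:,:2].astype(np.float32));print(rc)
e=np.array([.2282,.9736]);print('moved',(np.array(rc[0])-[.5468,-.1042])@e, 'rel box',(np.array(rc[0])-[.5618,-.0403])@e)
```

```text
((0.579728901386261, 0.03663734346628189), (0.16797129809856415, 0.28848013281822205), 76.86580657958984)
moved 0.14463361289511684 rel box 0.07899757289511682
```

View pics/t3.png

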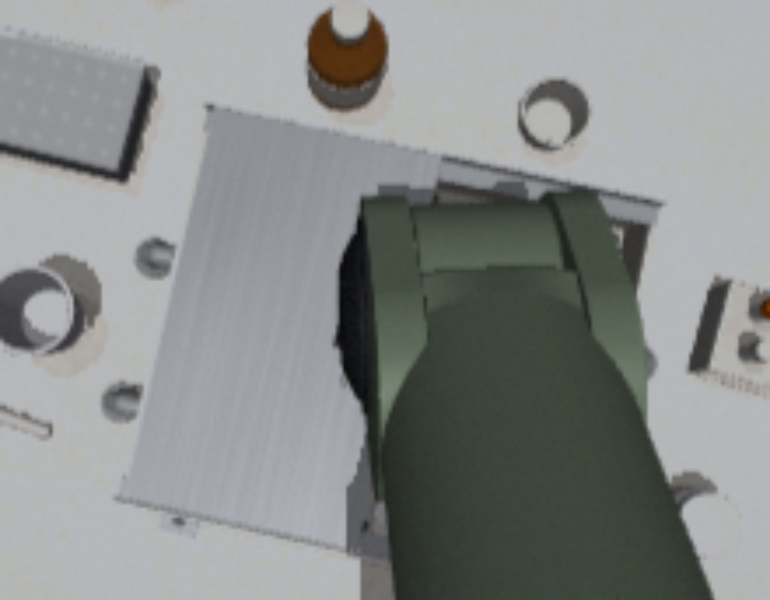

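The cover is nearly over the closed half (moved 145 mm), but the stop has not been felt yet. Continuing.

Request:
carry_out(jaw=[0,0,0], travel=[[0.0007,0.003,0],[0.0012,0.005,0],[0.0012,0.005,0]], turn=[[0,0,0],[0,0,0],[0,0,0]])

```text
time: 4.75
eef_pos: [0.5582, -0.0565, 0.0993]
orientation: [[0.973, -0.23, -0.001], [-0.23, -0.973, -0.003], [-0.0, 0.003, -1.0]]
force: [-3.4, -17.2, 2.4]
grip_width: 0.0004
```

Stop felt at about 17 N. Back off, raise, and clear the view.

Request:
carry_out(jaw=[0,0,0,0,0,0,0,0,0,0], travel=[[-0.005,-0.02,0],[-0.006,-0.025,0.04],[-0.006,-0.025,0.1],[-0.01,-0.06,0.15],[-0.02,-0.12,0.16],[-0.03,-0.18,0.16],[-0.05,-0.23,0.16],[-0.07,-0.28,0.16],[-0.1,-0.32,0.16],[-0.1,-0.32,0.16]], turn=[[0,0,0],[0,0,0],[0,0,0],[0,0,0],[0,0,0],[0,0,0],[0,0,0],[0,0,0],[0,0,0],[0,0,0]])

```text
time: 6.0
eef_pos: [0.4556, -0.3773, 0.2593]
orientation: [[0.972, -0.233, -0.001], [-0.233, -0.972, -0.001], [-0.001, 0.001, -1.0]]
force: [-0.4, 0.7, -0.0]
grip_width: 0.0002
```

```bash
cat > look.py <<'E'
from h import *
import sys
def cover():
    p,d,m=snap('top');P=pts(d,m);Z=P[...,2]
    v,u=np.mgrid[:400,:640]
    k=(u>240)&(u<440)&(v>130)&(v<290)&(Z>.107)&(Z<.119)
    k=cv2.morphologyEx(k.astype(np.uint8),cv2.MORPH_OPEN,np.ones((5,5)))
    n,l,st,c=cv2.connectedComponentsWithStats(k);i=1+st[1:,4].argmax()
    rc=cv2.minAreaRect(P[l==i][:,:2].astype(np.float32));print('cover',rc)
    return p,d,P
p,d,P=cover(); np.savez('top_l.npz',p=p,d=d)
a=snap('side')[0]
im=np.hstack([cv2.resize(p[150:300,325:450],(500,600),interpolation=cv2.INTER_CUBIC),cv2.resize(a[170:370,280:380],(300,600))])
cv2.imwrite(sys.argv[1],im[...,::-1])
E
python3 look.py pics/l4.png
```

```text
cover ((0.579674482345581, 0.03762468695640564), (0.1680801510810852, 0.28835824131965637), 76.78057098388672)
```

View pics/l4.png

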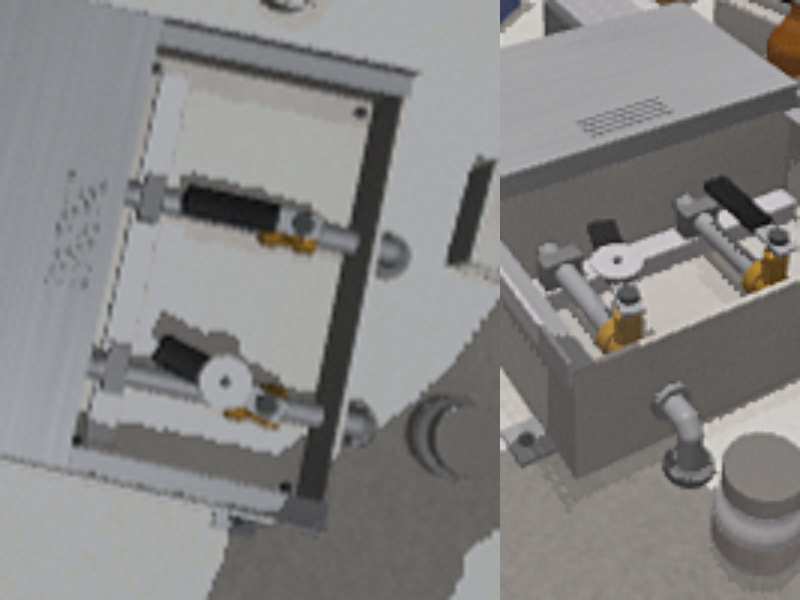

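Two handles are visible in the left crop. The far one, (183–315, 190–235), is plain. The near one, pivot (268,402) and tip (157,350), carries the round disc at (225,382), so it is the tagged handle. The side view confirms the disc on the near handle. Measuring it.

Run:
```python
from h import *
m=cams.camera_model('top');W=np.array(m['world_from_camera']);f=200/np.tan(np.radians(m['vfov'])/2)
z=np.load('top_l.npz');P=pts(z['d'],m)
C=np.array([.5618,-.0403]);ex=np.array([.9736,-.2282]);ey=np.array([.2282,.9736])
def at(cx,cy,h):
    u=325+cx/4-.4;v=150+cy/4-.4
    r_=W[:3,:3]@[(u-m['cx'])/f,-(v-m['cy'])/f,-1];t=(h-W[2,3])/r_[2];q=(W[:3,3]+t*r_)[:2];return q,np.array([(q-C)@ex,(q-C)@ey]),P[int(round(v)),int(round(u))]
for n,a in dict(piv=(268,402,.088),disc=(225,382,.086),tip=(157,350,.084),plainpiv=(303,222,.088),plaintip=(184,204,.084)).items():
    q,b,p=at(*a);print(n,q.round(4),'box',b.round(4),'depthpt',p.round(4))
Z=P[...,2];v,u=np.mgrid[:400,:640]
for nm,cc in(('T',(225,375)),('P',(230,207))):
    k=(np.hypot(u-325-cc[0]/4,v-150-cc[1]/4)<25)&(Z>.072)&(Z<.0895)
    q=P[k][:,:2];b=np.c_[(q-C)@ex,(q-C)@ey];b=b[(b[:,1]>-.16)&(b[:,1]<-.01)&(abs(b[:,0])<.13)]
    print(nm,len(b),b.min(0),b.max(0),cv2.minAreaRect(b.astype(np.float32)))
```

```text
piv [ 0.459  -0.1401] box [-0.0773 -0.1206] depthpt [ 0.459  -0.1421  0.0822]
disc [ 0.4718 -0.1136] box [-0.0709 -0.0919] depthpt [ 0.4721 -0.1137  0.0883]
tip [ 0.4924 -0.0712] box [-0.0605 -0.046 ] depthpt [ 0.4926 -0.0718  0.0827]
plainpiv [ 0.5726 -0.1657] box [ 0.0391 -0.1197] depthpt [ 0.573  -0.1652  0.0862]
plaintip [ 0.5854 -0.0906] box [ 0.0344 -0.0436] depthpt [ 0.5844 -0.0917  0.083 ]
T 308 [-0.09234087 -0.13419681] [-0.0511079  -0.04503424] ((-0.07119134813547134, -0.0899815559387207), (0.08989018946886063, 0.03176414221525192), 75.98304748535156)
P 265 [ 0.02564782 -0.1338886 ] [ 0.04782938 -0.04319018] ((0.037298429757356644, -0.0884333923459053), (0.09084146469831467, 0.021306578069925308), 88.42880249023438)
```

Run:
```python
from h import *
s=sensors.read_state();print(s['eef_pos'],s['joints'].round(2) if hasattr(s['joints'],'round') else s['joints'])
C=np.array([.5618,-.0403]);ex=np.array([.9736,-.2282]);ey=np.array([.2282,.9736])
pv=np.array([-.079,-.121])
def w(t,p,r_=.061):
    b=pv+r_*np.array([np.sin(t),np.cos(t)])+p*np.array([-np.cos(t),np.sin(t)]);return C+b[0]*ex+b[1]*ey
s0=w(.22,.035,.062);print('start',s0.round(4),'from cmd',(s0-[.45875,-.37325]).round(4))
for t in np.r_[.22:1.5708:11j]:
    p=.010+.011*np.cos(t)+.0125*np.sin(t);print(round(t,2),(w(t,p)-s0).round(4))
```

```text
[ 0.45858794 -0.37370243  0.25926745] [ 0.54  0.44  0.06  1.66 -0.03  1.04 -1.19]
start [ 0.4527 -0.069 ] from cmd [-0.006   0.3042]
0.22 [ 0.01   -0.0059]
0.36 [ 0.0177 -0.0066]
0.49 [ 0.0255 -0.0083]
0.63 [ 0.0334 -0.0112]
0.76 [ 0.041  -0.0154]
0.9 [ 0.0481 -0.0207]
1.03 [ 0.0546 -0.0273]
1.17 [ 0.0601 -0.035 ]
1.3 [ 0.0645 -0.0437]
1.44 [ 0.0675 -0.0531]
1.57 [ 0.0691 -0.0631]
```

Request:
carry_out(jaw=[0,0,0,0,0,0,0,0,0,0], travel=[[-0.001,0.045,0],[-0.002,0.095,0],[-0.003,0.145,0],[-0.004,0.195,0],[-0.005,0.245,0],[-0.006,0.285,0],[-0.006,0.304,0],[-0.006,0.304,-0.04],[-0.006,0.304,-0.09],[-0.006,0.304,-0.13]], turn=[[0,0,0],[0,0,0],[0,0,0],[0,0,0],[0,0,0],[0,0,0],[0,0,0],[0,0,0],[0,0,0],[0,0,0]])

```text
time: 7.35
eef_pos: [0.4528, -0.0681, 0.1279]
orientation: [[0.974, -0.225, 0.0], [-0.225, -0.974, 0.001], [0.0, -0.001, -1.0]]
force: [0.4, -0.7, -0.1]
grip_width: 0.0002
```

Run:
```python
from h import *
s=sensors.read_state();print(s['eef_pos'],s['force'])
a=snap('side')[0]
cv2.imwrite('pics/s5.png',cv2.resize(a[170:320,230:430],(800,600),interpolation=cv2.INTER_CUBIC)[...,::-1])
```

```text
[ 0.45278482 -0.06811886  0.12794334] [ 0.35438166 -0.69512551 -0.08377603]
```

View pics/s5.png

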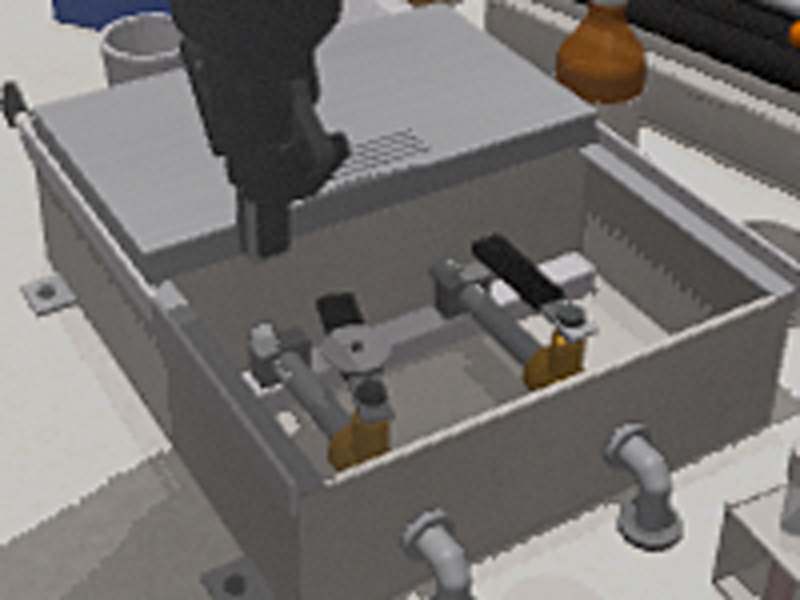

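The closed fingertips, at (265,240) in the crop, are above the bay between the near wall and the tagged handle, clear of the cover. Going down beside the handle, then sweeping.

Request:
carry_out(jaw=[0,0,0,0], travel=[[0,0,-0.025],[0,0,-0.045],[0,0,-0.056],[0,0,-0.056]], turn=[[0,0,0],[0,0,0],[0,0,0],[0,0,0]])

```text
time: 7.9
eef_pos: [0.4529, -0.069, 0.0734]
orientation: [[0.974, -0.227, -0.0], [-0.227, -0.974, 0.0], [-0.001, -0.0, -1.0]]
force: [-0.2, -0.3, -0.3]
grip_width: 0.0
```

Request:
carry_out(jaw=[0,0,0,0,0,0,0,0,0,0], travel=[[0.01,-0.006,0],[0.014,-0.006,0],[0.018,-0.0066,0],[0.022,-0.0074,0],[0.0255,-0.0083,0],[0.0295,-0.0097,0],[0.0334,-0.0112,0],[0.0372,-0.0132,0],[0.041,-0.0154,0],[0.0445,-0.018,0]], turn=[[0,0,0],[0,0,0],[0,0,0],[0,0,0],[0,0,0],[0,0,0],[0,0,0],[0,0,0],[0,0,0],[0,0,0]])

```text
time: 9.15
eef_pos: [0.4976, -0.0876, 0.0733]
orientation: [[0.974, -0.227, 0.0], [-0.227, -0.974, 0.0], [-0.0, -0.0, -1.0]]
force: [-3.6, 2.4, 1.1]
grip_width: -0.0
```

Request:
carry_out(jaw=[0,0,0,0,0,0,0,0,0], travel=[[0.0036,-0.0027,0],[0.007,-0.006,0],[0.0101,-0.0093,0],[0.013,-0.013,0],[0.0156,-0.017,0],[0.018,-0.0213,0],[0.02,-0.0257,0],[0.0217,-0.0304,0],[0.023,-0.0351,0]], turn=[[0,0,0],[0,0,0],[0,0,0],[0,0,0],[0,0,0],[0,0,0],[0,0,0],[0,0,0],[0,0,0]])

```text
time: 10.28
eef_pos: [0.5206, -0.1229, 0.0733]
orientation: [[0.974, -0.227, 0.0], [-0.227, -0.974, 0.0], [0.0, -0.0, -1.0]]
force: [-3.0, 2.9, 2.0]
grip_width: -0.0003
```

Request:
carry_out(jaw=[0,0,0,0], travel=[[0.0008,-0.004,0],[0.0014,-0.008,0],[0.0016,-0.01,0],[0.0016,-0.01,0]], turn=[[0,0,0],[0,0,0],[0,0,0],[0,0,0]])

```text
time: 10.78
eef_pos: [0.5219, -0.1318, 0.0732]
orientation: [[0.974, -0.227, -0.0], [-0.227, -0.974, 0.001], [-0.001, -0.001, -1.0]]
force: [-3.1, 9.2, 2.7]
grip_width: -0.0002
```

Request:
carry_out(jaw=[0,0,0], travel=[[-0.0002,-0.001,0],[-0.0002,-0.001,0],[-0.0002,-0.001,0]], turn=[[0,0,0],[0,0,0],[0,0,0]])

```text
time: 11.15
eef_pos: [0.5218, -0.132, 0.0732]
orientation: [[0.974, -0.226, -0.0], [-0.226, -0.974, 0.002], [-0.001, -0.002, -1.0]]
force: [-1.6, 14.1, 2.4]
grip_width: 0.0
```

The handle is firmly on its stop: 14 N and no further motion. Back off along box +y, raise, and move clear.

Request:
carry_out(jaw=[0,0,0,0,0,0,0,0,0,0], travel=[[0.003,0.015,0],[0.003,0.015,0.03],[0.003,0.015,0.08],[0.003,0.015,0.13],[0,-0.02,0.18],[-0.01,-0.07,0.18],[-0.02,-0.12,0.18],[-0.04,-0.17,0.18],[-0.06,-0.22,0.18],[-0.06,-0.24,0.18]], turn=[[0,0,0],[0,0,0],[0,0,0],[0,0,0],[0,0,0],[0,0,0],[0,0,0],[0,0,0],[0,0,0],[0,0,0]])

```text
time: 12.4
eef_pos: [0.4601, -0.3767, 0.2535]
orientation: [[0.973, -0.231, -0.0], [-0.231, -0.973, -0.002], [0.0, 0.002, -1.0]]
force: [-1.0, 0.9, 0.2]
grip_width: -0.0002
```

```bash
python3 look.py pics/l6.png
python3 - <<'E'
from h import *
z=np.load('top_l.npz');m=cams.camera_model('top');P=pts(z['d'],m);Z=P[...,2];v,u=np.mgrid[:400,:640]
C=np.array([.5618,-.0403]);ex=np.array([.9736,-.2282]);ey=np.array([.2282,.9736])
b=np.stack([(P[...,:2]-C)@ex,(P[...,:2]-C)@ey],-1)
base=(Z>.072)&(Z<.092)&(b[...,1]>-.155)&(b[...,1]<-.015)
for nm,lo,hi in(('T',-.12,.012),('P',.018,.12)):
    q=b[base&(b[...,0]>lo)&(b[...,0]<hi)];print(nm,len(q),q.min(0),q.max(0))
    if nm=='T': q=q[q[:,0]>-.03]; print('outer centre',q.mean(0), 'angle off deg',np.degrees(np.arctan2(q[:,1].mean()+.1205,q[:,0].mean()+.079)))
    else: q=q[q[:,1]>-.1]; print('outer centre',q.mean(0))
# compare loose things
o=np.load('top1.npz');Po=pts(o['d'],m)
d=abs(Po[...,2]-Z)>.012; d[:, :200]=0
n,l,st,c=cv2.connectedComponentsWithStats(cv2.morphologyEx(d.astype(np.uint8),cv2.MORPH_OPEN,np.ones((3,3))));print(st[1:])
E
```

```text
cover ((0.579853355884552, 0.03776700049638748), (0.16822335124015808, 0.28855249285697937), 76.86595153808594)
T 311 [-0.09287016 -0.13781486] [-0.00254439 -0.10496711]
outer centre [-0.0164076  -0.12060004] angle off deg -0.09157030571601359
P 264 [ 0.02557426 -0.13401912] [ 0.04755475 -0.04298411]
outer centre [ 0.03731056 -0.07121088]
[[  275   141    82   124  6707]
 [  342   155    80   125  6820]
 [  511   205   129   195 10711]]
```

View pics/l6.png

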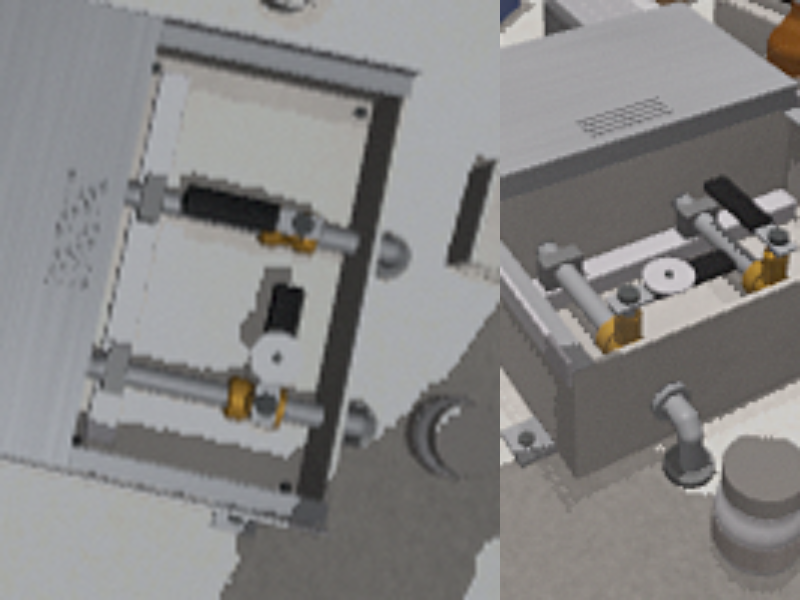

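The tagged handle, (270–300, 285–405), lies square across its pipe. The plain handle is unchanged, and the cover is still open. The depth comparison shows no moved objects, only the cover, the bay and the arm. Handing in.

```bash
python3 -c "
from cell import order; print(order.finish_job())"
```

```text
the job is handed in; nothing more can be done
None
```

The water feed is shut off, and I handed the job in at about 12.5 s of the 48 s allowed. No verdict was reported.

- **Cover:** I pushed it about 146 mm with the shut fingertips until it met its stop at about 17 N. It was still in place at the last look.
- **Tagged handle:** It was in the near place, starting at about 0.22 rad. I pushed it clockwise to its stop, at about 14 N with no further motion. In the final depth image it lies within about 0.1 degrees of square across its pipe.
- **Everything else:** The plain handle measured the same before and after, and the depth comparison showed no other object moved. It ignored the left third of the picture and changes under 12 mm. The robot ended clear of the scene.

No check failed or disagreed. Measured pivot positions matched the stated layout to within about 3 mm.

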